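# Index the length stop and butt the batten

## Task

Set up the marking-out fence: push the sliding length stop along its rail until it clicks into the notch of the index clamp, without running it past the clamp. Then push the brown batten along the fence until its end butts against the stop plate, leaving it lying along the fence and the stop still clicked in. Only push with the fingers: nothing is to be picked up, and the other things on the bench stay where they are.

Things in the scene. Friction and masses are not known exactly. Their poses are not given: they have to be found in the camera images.
- fence: Fixed aluminium fence, a bar 44 mm thick (its x), 620 mm long (its y), 45 mm high; origin at the centre of its underside on the bench. Its own y runs along its length (to the robot's left at yaw 0), its face at x = -22 mm looks to the robot. The stop slides along its top.
- stop (a joint): Position of the sliding stop on the rail, m: 0 is its left end (centre at fence y = +250 mm); it grows as the stop moves towards fence -y (centre y = 250 mm - value) up to 0.29. Starts between 0 and 0.05. Rail friction about 2 N. A sprung roller under its middle drops into the notch: the push rises to about 6 N on the ramp, dips to nothing as it snaps in, then rises steeply.
- stop_mid (a point): Centre of the stop's upper block, 88 mm above the bench. The dark steel block is 50 mm (fence x) by 44 mm (fence y) by 36 mm high, its top 106 mm above the bench; cheeks of the same 44 mm reach down to the fence. Push it on its flat end faces, 22 mm either side of this point along fence y.
- stop_plate (a point): Middle of the stop plate's face that the batten butts against (the face looks along fence -y). The steel plate is 8 mm thick, hangs from the stop in front of the fence's face, spans fence x = -69 to -23 mm and ends 6 mm above the bench. The point is 4 mm towards fence -y from the stop's centre.
- notch (a point): Bottom of the notch of the index clamp, a 50 mm long steel saddle on the fence's top, black screw knob behind; 30 to 130 mm along fence +y. The stop is home when its centre has the fence y of this point. Coming from +y the ramp begins 25 mm before it and crests 6 mm before it. Driving the stop on over the clamp takes about 16 N, pushing it back out about 9 N.
- batten_mid (a point): Centre of the loose mid-brown wooden batten, 45 mm wide (its x), 180 mm long (its y), 27 mm high, about 0.15 kg, lying flat on the bench in front of the fence, nearly along it and 1 to 6 mm off its face, between the right end of the fence and the stop plate.
- batten_end (a point): Centre of the batten's end face that is to meet the stop plate (its own +y end, 90 mm from its centre).
- offcut: Bystander: dark wooden block 35 x 45 x 60 mm standing in front of the fence; origin under its centre.
- tape: Bystander: yellow tape measure 66 x 36 x 60 mm standing behind the fence; origin under its centre.
- square: Bystander: try square lying flat, 100 mm wooden stock and 140 mm blade along its +x; origin under the stock's centre.
- glue: Bystander: glue bottle, 56 mm across, 150 mm tall, behind the fence; origin under its centre.
- mallet: Bystander: hammer 260 mm long lying behind the fence, its length along its own x; origin under its middle.
- strip: Bystander: dark wooden strip 240 x 40 x 18 mm lying at the left; origin under its centre.
- pot: Bystander: white cup 80 mm across, 75 mm tall, behind the fence; origin under its centre.
Things that resemble listed ones, but are neither listed nor needed, are in the scene too. Of the things that look like the part that bears batten_mid, the smaller one is meant.

How it is judged:
By the outcome, as a careful person would: the job done as asked, in the order asked, and still so for the second after the job is handed in, with the robot touching nothing.
It also fails if it takes over 58 s, if anything falls off the work surface, if the arm or the gripper's body presses on something with over 40 N, if the wrist force passes 120 N, or if a joint passes its speed limit or range.

## Robot

A 6-joint arm with a two-finger parallel gripper is mounted at the origin on the work surface. World frame = base frame: x ahead of the robot, y to its left, z up, the work surface at z = 0. Lengths are in m, angles in rad, forces in N, time in s.
With the tool pointing down it reaches from about 0.375 to 0.825 m from the base axis. Payload 5.5 kg.
Tool frame: the origin (TCP) lies where the fingers leave the gripper's body, on its centre line; the fingertips stand 73 mm ahead of it and the grasp point (between the pads) lies 54 mm ahead of it (hold_point_z is the z of the grasp point in the tool frame, in m); z points along the fingers, x is the direction in which the jaws open and shut, and the axes are right-handed (so a half turn about z gives the same grasp; the last joint's range is limited). The gripper opens to 85 mm and grips with 20 to 120 N. Pads are 22 mm wide; open, the fingers measure 114 mm over their backs; the gripper's body (76 mm by 85 mm) begins 54 mm behind the grasp point. The pads swing forward as they close: fully open they stand 13 mm farther back than shut.
Start: joints at [-1.108, 0.314, -0.047, 1.21, 0, 1.571], TCP at [0.268, -0.537, 0.304] pointing down, gripper open.
Joint ranges: [-2.67, 2.67], [-0.69, 1.73], [-1.03, 1.25], [-2.08, 2.16], [-1.42, 1.45], [-3.14, 3.14]. Speed limits (rad/s): [2.39, 2.39, 3.01, 3.14, 3.14, 3.14].

## Interface

Orientations are given as [roll, pitch, yaw] about the fixed x, y, z axes, in that order (R = Rz(yaw) Ry(pitch) Rx(roll)).
In Python, from rig import * gives the robot as it stands. Calls block until the motion is done:
- goto(position, orientation): joint-space move of the TCP to a pose.
- movel(position, rot=None, feed=0.15): straight line of the TCP; rot=None keeps the orientation; feed is the mean speed in m/s.
- move_j(angles): joint-space move.
- open_jaws() and grab(force=None): open the fingers fully, or close them until they stop; force is the grip in N (None keeps the last).
- pause(seconds).
- ik(position, orientation): joint angles nearest the present ones, or None.
- observe(): the state.
- grab_frame(name): name is "side" or "top"; returns a dict with "pixels" (400x640x3 uint8, blue, green, red), "z_map" (400x640 float32, m along the optical axis (not along the pixel's ray), 0 where there is no reading), "fx", "fy", "cx", "cy" (pixels), "xyz" and "attitude" of the camera in the world. Camera axes: x right, y up, looking along -z (the intrinsics and any distortion apply to the point x, -y, -z); pixel columns grow to the right and rows downward; lengths in m; the calibration is good to about 2 mm. A picture is of the moment at which its call begins.
A pose or a line that the arm cannot do raises MotionError and nothing moves.
- job_done(): hands the job in, once; it reports no verdict.
The state is a dict: "time": time; "joint_pos": joint angles; "qd": joint speeds; "joint_efforts": joint torques, N m; "ee_pos": TCP position; "eef_rot": TCP orientation; "force": force on the tool from outside, world axes, zero at the start; "moment": the same for the moment, N m; "gripper_width": finger opening in m.
Only numpy, scipy, OpenCV 4.12 (cv2) and the standard library are available. Lean on these libraries where they do the work, as an engineer would, in place of code of your own. Each camera call takes 0.05 s, during which the arm holds its last target. There are 200 camera calls.

## Working session

There is one attempt and no reset: what is moved stays moved. The work goes in short steps, each a Python script; the robot and the scene stay as the last script left them, time stands still between calls to the robot, and variables do not carry over. Pictures are saved under pics/ and viewed, about 8 in all and at most 12, crops included, and the job is handed in when it is done.

```bash
mkdir -p pics; ls; cat > h.py <<'E'
from rig import *
import numpy as np, cv2
from scipy.spatial.transform import Rotation as R
def cam(name):
    f=grab_frame(name); a=np.array(f["attitude"],float)
    f["R"]=a if a.shape==(3,3) else (R.from_quat(a).as_matrix() if a.size==4 else R.from_euler('xyz',a).as_matrix())
    return f
def pts(f):
    z=f["z_map"]; v,u=np.mgrid[:400,:640]
    p=np.stack([(u-f["cx"])/f["fx"]*z,-(v-f["cy"])/f["fy"]*z,-z],-1)
    return p@f["R"].T+np.array(f["xyz"])
def ray(f,u,v,h):
    d=f["R"]@np.array([(u-f["cx"])/f["fx"],-(v-f["cy"])/f["fy"],-1]); o=np.array(f["xyz"])
    return o+d*(h-o[2])/d[2]
E
python3 - <<'E'
from h import *
print(observe())
for n in("top","side"):
    f=cam(n); cv2.imwrite(f"pics/{n}0.png",f["pixels"]); print({k:v for k,v in f.items() if k not in("pixels","z_map")})
    np.savez(f"{n}0.npz",**f); p=pts(f); print(p[200,320],p[300,320],p[350,100])
E
```

```text
pics
{'time': 0.0, 'joint_pos': array([-1.10796985e+00,  3.14260577e-01, -4.80887345e-02,  1.21021264e+00,
        5.45978042e-06,  1.57078624e+00]), 'qd': array([-0.00015947, -0.00109092,  0.001142  , -0.00040235,  0.00052198,
       -0.0017424 ]), 'joint_efforts': array([ 1.62208249e-03, -5.39599335e+01,  3.39742076e+01,  1.92858651e-02,
        1.92154857e-04, -2.75556282e-06]), 'ee_pos': array([ 0.26768134, -0.53646032,  0.30300952]), 'eef_rot': array([-3.14158718e+00,  1.76562977e-03, -1.10795976e+00]), 'force': array([-0.52390209, -0.1816339 , -0.23538999]), 'moment': array([0.0183391 , 0.02663559, 0.02117182]), 'gripper_width': 0.08536424848550239}
{'fx': 456.4336328216585, 'fy': 456.4336328216585, 'cx': 317.2204719678311, 'cy': 205.96032346289968, 'xyz': array([0.33012642, 0.04215483, 1.42038305]), 'attitude': array([ 0.13985294,  0.00414756, -1.55728748]), 'R': array([[ 0.01350832,  0.99015396, -0.13932929],
       [-0.99990016,  0.01279845, -0.00598972],
       [-0.00414755,  0.13939629,  0.99022799]])}
[0.54254492 0.04224936 0.04215375] [ 2.40076134e-01  3.83401171e-02 -2.23887717e-04] [0.12828993 0.57921845 0.26013274]
{'fx': 386.3092735784743, 'fy': 386.3092735784743, 'cx': 324.9010893636619, 'cy': 196.74521716619154, 'xyz': array([0.30793701, 0.73260302, 0.85495083]), 'attitude': array([ 0.76004496,  0.01962616, -2.89234572]), 'R': array([[-0.96891182,  0.16568788, -0.18373189],
       [-0.24662673, -0.70574264,  0.66415554],
       [-0.0196249 ,  0.68882135,  0.72466545]])}
[ 0.5362347  -0.03580138 -0.00159166] [ 0.45123166  0.28649841 -0.00302023] [ 0.90012799  0.52371482 -0.00154584]
```

View pics/top0.png

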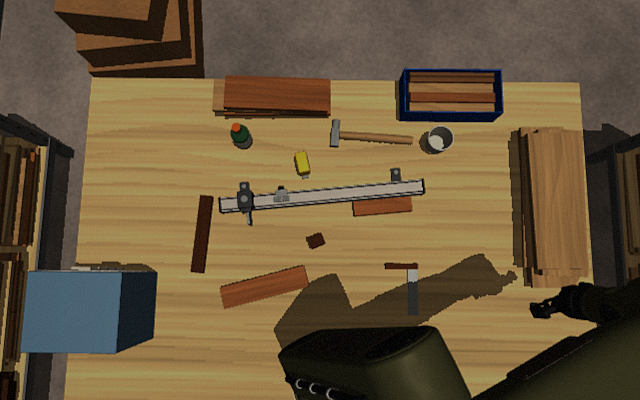

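View pics/side0.png

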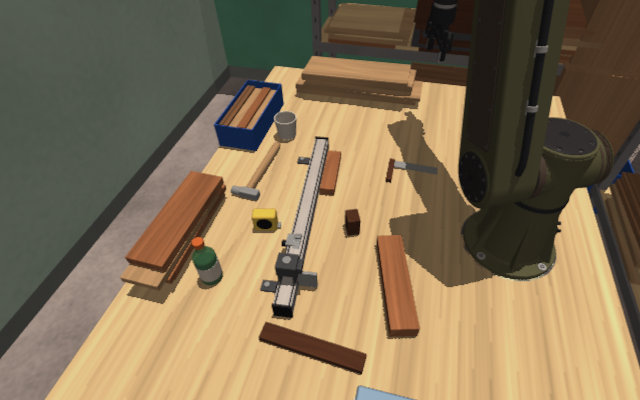

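The top view shows the fence running from (220,205) to (424,187), the stop at (244,198) with its plate at (250,218), and the clamp at (282,194). There are two batten candidates: (383,206), short and along the fence, and (264,286), larger and lying loose near the robot. The one at (383,206) fits. I'll confirm in one enlarged crop and measure.

```bash
python3 - <<'E'
from h import *
L=lambda n:dict(np.load(n+"0.npz"))
t=L("top"); s=L("side")
a=cv2.resize(t["pixels"][165:235,205:435],None,fx=3.4,fy=3.4,interpolation=cv2.INTER_CUBIC)
b=cv2.resize(s["pixels"][130:320,240:360],None,fx=3,fy=3,interpolation=cv2.INTER_CUBIC)[:350]
b=cv2.resize(s["pixels"][225:320,240:400],None,fx=3.5,fy=3.5,interpolation=cv2.INTER_CUBIC)
c=np.zeros((a.shape[0]+b.shape[0],800,3),np.uint8); c[:a.shape[0],:a.shape[1]]=a; c[a.shape[0]:,:b.shape[1]]=b
c=cv2.convertScaleAbs(c,alpha=1.5); cv2.imwrite("pics/crop1.png",c)
p=pts(t); z=p[...,2]; roi=np.zeros(z.shape,bool); roi[165:235,205:435]=1
m=roi&(abs(z-.045)<.004); n=cv2.connectedComponentsWithStats(m.astype(np.uint8))
i=1+np.argmax(n[2][1:,4]); 
P=p[m&(p[...,0]>.45)][:,:2].astype(np.float32); print("fence",cv2.minAreaRect(P),len(P))
m=roi&(z>.095)&(z<.115); Q=p[m][:,:2].astype(np.float32); print("stop",cv2.minAreaRect(Q),Q.mean(0),len(Q))
m=roi&(abs(z-.027)<.005); m[:,:340]=0; Q=p[m][:,:2].astype(np.float32); print("bat",cv2.minAreaRect(Q),Q.mean(0),len(Q), cv2.boxPoints(cv2.minAreaRect(Q)))
for nm,(r0,r1,c0,c1) in dict(bat2=(260,312,215,312)).items():
    q=p[r0:r1,c0:c1].reshape(-1,3); q=q[q[:,2]>.015]; print(nm,cv2.minAreaRect(q[:,:2].astype(np.float32)),np.median(q[:,2]))
for u in range(262,304,3): print(u,[round(float(z[v,u])*1000) for v in range(182,206,2)])
E
```

```text
fence ((0.584707498550415, 0.042713165283203125), (0.14822231233119965, 0.6292862296104431), 10.910189628601074) 2183
stop ((0.5293579697608948, 0.2631113827228546), (0.0613398551940918, 0.044715963304042816), 4.815700054168701) [0.5312071  0.26206368] 296
bat ((0.5336431264877319, -0.1528157740831375), (0.04989128187298775, 0.24481430649757385), 6.023103713989258) [ 0.5329099  -0.15087306] 815 [[ 0.49599105 -0.03370189]
 [ 0.52167934 -0.27716473]
 [ 0.5712952  -0.27192965]
 [ 0.5456069  -0.02846682]]
bat2 ((0.28601667284965515, 0.18673548102378845), (0.06529746949672699, 0.30219969153404236), 15.354758262634277) 0.03883620127376053
262 [-4, 10, 1, 0, 2, -3, 43, 44, 46, 39, 46, 43]
265 [2, -4, 0, -3, -1, 2, 45, 40, 52, 47, 46, 45]
268 [-7, 0, 2, 0, -4, -3, 48, 44, 41, 45, 49, 41]
271 [-1, -4, 2, 4, 4, -1, 44, 47, 41, 44, 47, 45]
274 [-4, 5, -2, 1, 0, 44, 48, 1420, 52, 44, 47, 41]
277 [1, -5, -6, -5, 48, 48, 47, 50, 52, 48, 48, 49]
280 [-3, 1, 35, 39, 50, 47, 49, 45, 52, 55, 43, 44]
283 [0, 0, 29, 35, 44, 50, 52, 55, 50, 54, 43, 45]
286 [-4, -2, -1, 2, 47, 47, 50, 46, 51, 59, 44, 50]
289 [-1, -1, 0, 1, -6, 49, 46, 44, 45, 48, 43, 43]
292 [-1, -1, 0, 2, -4, 43, 46, 45, 47, 42, 43, 42]
295 [-4, 2, -4, 1, 48, 42, 44, 44, 45, 46, 44, 46]
298 [3, -2, 1, -3, 49, 46, 41, 45, 43, 45, 42, 41]
301 [3, 1, -1, -2, 43, 48, 48, 43, 46, 40, 43, 35]
```

View pics/crop1.png

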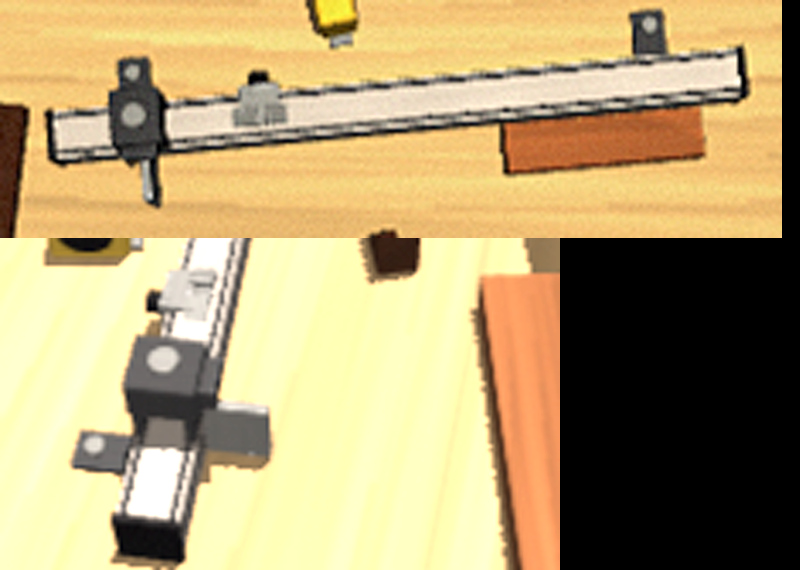

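```bash
python3 - <<'E'
from h import *
t=dict(np.load("top0.npz")); s=dict(np.load("side0.npz"))
hsv=cv2.cvtColor(t["pixels"],cv2.COLOR_BGR2HSV); 
m=((hsv[...,1]<60)&(hsv[...,2]>130)).astype(np.uint8); k=np.zeros_like(m); k[175:220,215:430]=1; m*=k
m=cv2.morphologyEx(m,cv2.MORPH_OPEN,np.ones((5,5)))
v,u=np.nonzero(m); W=np.array([ray(t,a,b,.045)[:2] for a,b in zip(u,v)])
vx,vy,x0,y0=cv2.fitLine(W.astype(np.float32),cv2.DIST_HUBER,0,.01,.01).ravel()
d=np.array([vx,vy])*np.sign(vy); print("dir",d,"yaw",np.degrees(np.arctan2(-d[0],d[1])))
n=np.array([d[1],-d[0]]); A=W@d; B=W@n; print("along",A.min(),A.max(),"across",np.percentile(B,[1,99]),len(W))
c=d*(A.min()+A.max())/2+n*np.percentile(B,[1,99]).mean(); print("fence c (white)",c)
fr=lambda q:np.array([(q[:2]-c)@n,(q[:2]-c)@d]).round(4)
P=lambda cx,cy:(205+(cx+.5)/3.4-.5,165+(cy+.5)/3.4-.5)
for nm,px,h in [("endL front",(58,163),.045),("endL back",(48,112),.045),("endR front",(747,98),.045),("endR back",(742,48),.045),
 ("stop FL",(115,155),.106),("stop FR",(165,150),.106),("stop BL",(110,95),.106),("stop BR",(160,88),.106),("clampL",(235,110),.05),("clampR",(286,105),.05),("plate tipL",(149,204),.02),("plate R",(160,203),.02),
 ("bat FL",(508,173),.027),("bat FR",(705,156),.027),("bat BL",(502,125),.027),("bat BR",(699,108),.027)]:
    q=ray(t,*P(*px),h); print(nm,q[:2].round(4),fr(q))
p=pts(t); z=p[...,2]; hue=hsv[...,0]
# batten by colour
m=((hsv[...,0]<13)&(hsv[...,1]>120)&(hsv[...,2]>70)).astype(np.uint8); k[:]=0;k[190:222,345:420]=1;m*=k
v,u=np.nonzero(m); Q=np.array([ray(t,a,b,.027)[:2] for a,b in zip(u,v)]).astype(np.float32); r=cv2.minAreaRect(Q); print("bat colour",r,fr(np.array(r[0])),len(Q))
# stop from depth top & clamp from side depth
m=(z>.095)&(z<.118); m[:165]=0;m[235:]=0;m[:,:205]=0;m[:,435:]=0
F=np.array([fr(q) for q in p[m]]); print("stop depth frame pct",np.percentile(F,[3,50,97],axis=0))
ps=pts(s)[225:320,240:400].reshape(-1,3); F=np.array([fr(q) for q in ps])
k=(ps[:,2]>.05)&(F[:,1]<.2)&(abs(F[:,0])<.035); print("clamp side",np.percentile(F[k],[3,50,97],axis=0),k.sum())
k=(ps[:,2]>.098)&(ps[:,2]<.12)&(abs(F[:,0])<.04); print("stop side",np.percentile(F[k],[3,50,97],axis=0),k.sum())
E
```

```text
dir [-0.10621367  0.99434334] yaw 6.097095
along -0.32877353493048933 0.28352534519869893 across [0.54660844 0.571155  ] 1349
fence c (white) [0.5581233  0.03686476]
endL front [0.4996 0.3405] [-0.026   0.3081]
endL back [0.5456 0.3515] [0.0209 0.3141]
endR front [ 0.5664 -0.2759] [-0.025  -0.3119]
endR back [ 0.612  -0.2723] [ 0.0208 -0.3131]
stop FL [0.4996 0.2788] [-0.0325  0.2468]
stop FR [0.5044 0.2362] [-0.0322  0.2039]
stop BL [0.5515 0.285 ] [0.0198 0.2475]
stop BR [0.5581 0.2423] [0.0218 0.2042]
clampL [0.5488 0.183 ] [0.0062 0.1463]
clampR [0.5539 0.1374] [0.0065 0.1005]
plate tipL [0.4663 0.2617] [-0.0675  0.2334]
plate R [0.4673 0.2518] [-0.0675  0.2234]
bat FL [ 0.498 -0.063] [-0.0704 -0.0929]
bat FR [ 0.5158 -0.2411] [-0.0717 -0.2719]
bat BL [ 0.5418 -0.0575] [-0.0263 -0.0921]
bat BR [ 0.5597 -0.2363] [-0.0275 -0.2718]
bat colour ((0.5299413204193115, -0.14999258518218994), (0.04631790146231651, 0.1777631640434265), 5.834866523742676) [-0.0479 -0.1828] 817
stop depth frame pct [[-0.032296  0.206188]
 [-0.0023    0.2271  ]
 [ 0.023848  0.247612]]
clamp side [[-0.006878  0.108722]
 [ 0.0072    0.1226  ]
 [ 0.026382  0.14079 ]] 59
stop side [[-0.02491   0.207946]
 [-0.0009    0.2321  ]
 [ 0.024316  0.2496  ]] 383
```

```bash
cat >> h.py <<'E'
YAW=np.radians(5.9); d=np.array([-np.sin(YAW),np.cos(YAW)]); n=np.array([np.cos(YAW),np.sin(YAW)]); C=np.array([.5557,.037])
def F(x,y,z): return list(C+n*x+d*y)+[z]
ROT=[np.pi,0,YAW]
def st():
    o=observe(); q=o["ee_pos"][:2]-C; return o["time"],q@n,q@d,o["force"][:2]@n,o["force"][:2]@d,o["force"][2]
E
python3 - <<'E'
from h import *
T=lambda l:print(l,np.round(st(),4))
grab(20); T("shut")
goto(F(0,.292,.25),ROT); T("above")
movel(F(0,.292,.147)); T("down")
f0=st()[4]; y=.268
movel(F(0,y,.147),feed=.1); T("near")
for i in range(12):
    y-=.002; movel(F(0,y,.147),feed=.05); s=st()
    print(np.round(s,4))
    if s[4]-f0>1.2: break
T("contact")
E
```

```text
shut [ 0.8667 -0.3453 -0.5413  0.4326  0.1592 -0.4034]
above [ 4.025e+00  4.000e-04  2.913e-01 -9.480e-02 -1.139e-01  3.621e-01]
down [ 4.8583e+00  6.0000e-04  2.9220e-01 -7.6700e-02  7.5660e-01  8.1340e-01]
near [ 5.250e+00  2.000e-04  2.672e-01 -3.213e-01 -3.162e-01  9.110e-02]
[ 5.5     0.      0.2661 -0.256  -0.0895 -0.8027]
[ 5.7500e+00 -1.0000e-04  2.6400e-01 -1.5819e+00  2.0230e-01 -2.6900e-01]
[ 6.     -0.      0.2619  0.4367 -1.0644  0.8986]
[ 6.25    0.      0.26    0.6829 -0.0387 -0.6783]
[ 6.5     0.      0.258   0.9295  1.1542 -0.717 ]
[ 6.75    0.      0.2559 -0.2608  0.6493 -0.6059]
[ 7.0000e+00  1.0000e-04  2.5380e-01  5.3250e-01  1.0346e+00 -1.1705e+00]
[ 7.25    0.      0.2518 -0.3632  1.0913 -0.2479]
[ 7.5     0.      0.2498  0.4997  0.4755 -0.4093]
[7.75   0.     0.2478 0.8231 0.4753 0.3488]
[8.     0.     0.2458 0.1981 0.877  0.1523]
[ 8.25    0.      0.2438  0.9465  1.2428 -0.483 ]
contact [ 8.25    0.      0.2438  0.9465  1.2428 -0.483 ]
```

```bash
python3 - <<'E'
from h import *
fo=[st()[4]for _ in range(1)]
s=cam("side"); t=cam("top")
b=cv2.resize(s["pixels"][200:325,240:380],None,fx=4,fy=4,interpolation=cv2.INTER_CUBIC); cv2.imwrite("pics/s1.png",cv2.convertScaleAbs(b,alpha=1.4))
q=pts(s)[200:325,240:400].reshape(-1,3); fx=(q[:,:2]-C)@n; fy=(q[:,:2]-C)@d
k=(q[:,2]>.098)&(q[:,2]<.112)&(abs(fx)<.04)&(fy<.26); print(k.sum(),np.percentile(fy[k],[3,10,50,90,97]),fo)
E
```

```text
34 [0.22013734 0.24567565 0.25198342 0.25408066 0.25425874] [np.float64(1.2427689210507957)]
```

View pics/s1.png

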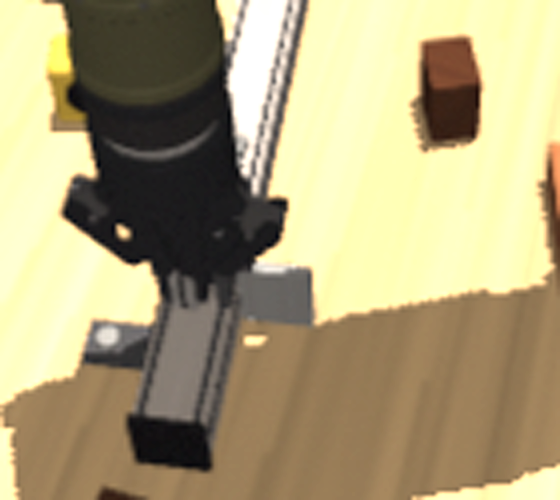

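The plate's bottom-right corner has moved about 6 px along the rail, from (317,287) to (318,281). So the finger is in contact and has pushed the stop roughly 12 mm. I'll carry on to the clamp, watching the force.

```bash
python3 - <<'E'
from h import *
movel(F(0,.19,.147),feed=.05); print(np.round(st(),4)); y=.19; pk=0; dip=False
while y>.140:
    y-=.0015 ; movel(F(0,y,.147),feed=.05); s=st(); f=s[4]; print(np.round([s[0],s[2],f],4))
    pk=max(pk,f)
    if pk>4 and f<1.2: dip=True
    if dip and f>3.5: print("home"); break
    if f>10: print("high"); break
E
```

```text
[ 9.5833e+00 -1.0000e-04  1.8990e-01  6.0330e-01 -1.1100e+00  7.5500e-02]
[9.8333 0.1886 0.1745]
[10.0833  0.1871  1.7856]
[10.3333  0.1854  0.8213]
[10.5833  0.1838  1.1357]
[10.8333  0.1823  0.7957]
[11.0833  0.1808  0.8641]
[11.3333  0.1793  0.5889]
[11.5833  0.1778  2.1787]
[11.8333  0.1763  1.6057]
[12.0833  0.1748  2.0577]
[12.3333  0.1735  2.6327]
[12.5833  0.1724  5.4141]
[12.8333  0.1708  4.7739]
[13.0833  0.1692  5.2825]
[13.3333  0.1677  5.392 ]
[13.5833  0.1663  5.2254]
[13.8333  0.1646  5.2318]
[14.0833  0.1625  1.1032]
[14.3333  0.1608  0.2867]
[14.5833  0.1596 -0.2921]
[14.8333  0.1584  0.5105]
[15.0833  0.1569  0.3975]
[15.3333  0.1561  4.871 ]
home
```

The stop clicked home: the force rose to about 5.4 N, dipped to 0 and then rose steeply at 4.9 N, where I stopped. Next I'll retreat, look, and nudge the batten flush to the fence.

```bash
python3 - <<'E'
from h import *
movel(F(0,.19,.147),feed=.15); movel(F(0,.19,.25),feed=.25)
goto(F(-.125,-.18,.2),ROT); print(np.round(st(),4))
s=cam("side"); t=cam("top")
b=cv2.resize(s["pixels"][130:320,240:380],None,fx=3,fy=3,interpolation=cv2.INTER_CUBIC); cv2.imwrite("pics/s2.png",cv2.convertScaleAbs(b,alpha=1.3))
for g in(s,t):
    q=pts(g).reshape(-1,3); fx=(q[:,:2]-C)@n; fy=(q[:,:2]-C)@d
    k=(q[:,2]>.095)&(q[:,2]<.116)&(abs(fx)<.04)&(fy<.26)&(fy>.05); print(k.sum(),np.percentile(fy[k],[3,50,97]))
movel(F(-.125,-.18,.083),feed=.2); x=-.093; movel(F(x,-.18,.083),feed=.1); print(np.round(st(),4)); f0=st()[3]
while x<-.072:
    x+=.0015; movel(F(x,-.18,.083),feed=.05); s=st(); print(np.round([s[0],s[1],s[3]],4))
    if s[3]-f0<-3.: print("flush"); break
movel(F(-.12,-.18,.083),feed=.15); movel(F(-.12,-.18,.15),feed=.2); print(np.round(st(),4))
E
```

```text
[17.7333 -0.1244 -0.1795  0.0251  0.7151  1.1109]
361 [0.10401517 0.12772873 0.14497027]
295 [0.10203224 0.12223079 0.14336971]
[19.0333 -0.0927 -0.1801 -0.3236  0.8596  0.0193]
[19.2833 -0.092   0.4211]
[19.5333 -0.09   -0.1688]
[19.7833 -0.0884  0.0249]
[20.0333 -0.0869 -0.1429]
[20.2833 -0.0854  0.4888]
[20.5333 -0.0839  0.1766]
[20.7833 -0.0824  0.1009]
[21.0333 -0.0809 -0.1017]
[21.2833 -0.0794  0.1009]
[21.5333 -0.0779 -0.1829]
[21.7833 -0.0773 -4.31  ]
flush
[22.7083 -0.1184 -0.1803  0.7762 -0.2657 -0.2371]
```

View pics/s2.png

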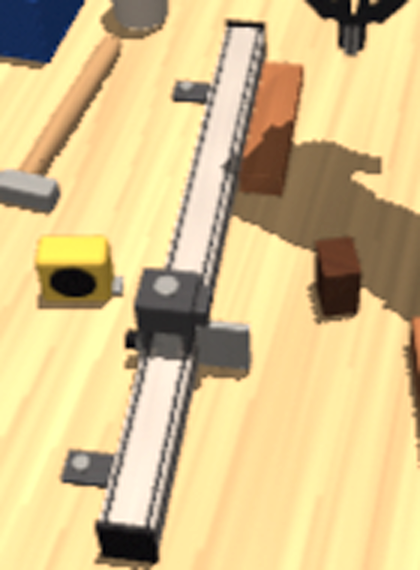

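The side view shows the stop block sitting over the clamp at crop (165,300), with the plate at (225,350). Depth from both cameras puts its centre at about 0.124, matching the notch. The batten at (270,130) is by the fence. Next I'll push its end.

```bash
python3 - <<'E'
from h import *
X=-.0445; Z=.084
goto(F(X,-.312,.15),ROT); movel(F(X,-.312,Z),feed=.15); print(np.round(st(),4))
movel(F(X,-.083,Z),feed=.06); s=st(); print(np.round(s,4)); y=-.083
while y<-.062:
    y+=.001; movel(F(X,y,Z),feed=.05); s=st(); print(np.round([s[0],s[2],s[3],s[4]],4))
    if s[4]<-2.8: print("butt"); break
movel(F(X,y-.05,Z),feed=.1); movel(F(X,y-.05,.2),feed=.25)
goto(F(X-.12,y-.2,.25),ROT); print(np.round(st(),4))
for m in("side","top"):
    g=cam(m); a=g["pixels"][160:310,260:380] if m=="side" else g["pixels"][175:250,220:400]
    cv2.imwrite(f"pics/{m}3.png",cv2.convertScaleAbs(cv2.resize(a,None,fx=4,fy=4,interpolation=cv2.INTER_CUBIC),alpha=1.3)); np.savez(f"{m}3.npz",**g)
    q=pts(g).reshape(-1,3); fx=(q[:,:2]-C)@n; fy=(q[:,:2]-C)@d
    k=(q[:,2]>.095)&(q[:,2]<.116)&(abs(fx)<.04)&(fy<.26)&(fy>.05); print(k.sum(),np.percentile(fy[k],[3,50,97]))
E
```

```text
[23.9583 -0.0445 -0.3114 -0.1999  0.0422  1.0889]
[27.925  -0.0445 -0.083  -0.8024 -1.2534 -0.4778]
[ 2.8175e+01 -8.1900e-02 -5.7100e-02 -3.8000e-03]
[28.425  -0.0808 -0.1377 -0.79  ]
[28.675  -0.0799 -0.5548 -0.5696]
[28.925  -0.0789 -0.4248  0.1719]
[29.175  -0.0779 -0.0424  0.0995]
[29.425  -0.0769 -0.6027 -0.2781]
[29.675  -0.0759 -0.0711 -0.7706]
[ 2.9925e+01 -7.4900e-02 -2.7800e-02 -2.9370e-01]
[30.175  -0.0739 -1.2846 -1.5533]
[30.425  -0.0729  0.1701 -1.3787]
[30.675  -0.0719  0.6919 -1.0675]
[30.925  -0.0715  0.1462 -3.7356]
butt
[33.     -0.1644 -0.2704 -0.123  -0.5155 -0.3808]
360 [0.10373178 0.12864461 0.14537886]
297 [0.10203193 0.12264607 0.14360968]
```

```bash
python3 -c "
import cv2,numpy as np
a=cv2.imread('pics/side3.png');b=cv2.imread('pics/top3.png')
a=cv2.resize(a,None,fx=.8,fy=.8)[:480];b=cv2.resize(b,None,fx=.55,fy=.55)
c=np.zeros((480,800,3),np.uint8);c[:a.shape[0],:a.shape[1]]=a;c[:b.shape[0],a.shape[1]+8:a.shape[1]+8+b.shape[1]]=b[:,:800-a.shape[1]-8];cv2.imwrite('pics/both3.png',c)"
```

```text
(no output)
```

View pics/both3.png

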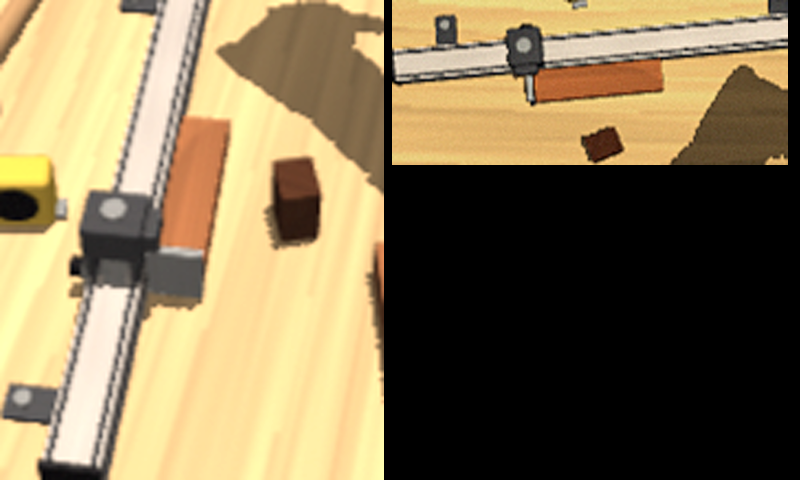

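The batten butts against the plate at (180,250) in the side view, and at (533,80) in the top view. It lies parallel and close to the fence, and the stop is unmoved. I'm handing in.

```bash
python3 - <<'E'
from h import *
t=dict(np.load("top3.npz")); hsv=cv2.cvtColor(t["pixels"],cv2.COLOR_BGR2HSV)
m=((hsv[...,0]<13)&(hsv[...,1]>120)&(hsv[...,2]>70)).astype(np.uint8); k=np.zeros_like(m);k[195:224,275:350]=1
v,u=np.nonzero(m*k); Q=np.array([ray(t,a,b,.027)[:2] for a,b in zip(u,v)]).astype(np.float32); r=cv2.minAreaRect(Q); q=np.array(r[0])-C; print(r,q@n,q@d)
job_done()
E
```

```text
((0.5103166103363037, 0.06287704408168793), (0.0461290143430233, 0.17675748467445374), 6.110532283782959) -0.042483018543093005 0.030405042398255738
the job is handed in; nothing more can be done
```

The stop is clicked into the index clamp and the batten butts against its plate, lying along the fence. I handed the job in at about 33 s of the 58 s allowed.

- **Stop:** I pushed it along the rail with the closed fingers. The push rose to about 5.4 N on the ramp, dropped to 0, then rose to 4.9 N, where I stopped. Depth from the two cameras puts its centre at fence y ≈ 0.123 to 0.128 m. The notch was estimated at 0.1235 m.
- **Batten:** I nudged it against the fence face, which showed as a sudden 4.3 N. I then pushed its end until it met the plate, at 3.7 N; the stop needs about 9 N to be pushed back out.
- **Last checks:** The stop had not moved by more than about 1 mm. The batten's measured yaw was 6.1°, against about 5.9° for the fence, and its centre was at fence x ≈ -42 to -44 mm, so flush. The butt joint showed no visible gap. The offcut and tape look undisturbed in the last pictures; I did not check the other bystanders by measurement.
- **Disagreements:** The side camera placed the stop about 5 mm further along the fence than the top camera, by the median. That view is skewed by what it can see of the block, and the edge readings agreed within 2 mm. Sliding friction read about 1 N rather than the stated 2 N, close to the sensor noise.

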